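# Nest a pipe reducer on the fit-up cone

## Task

Stand the larger of the two tapered steel pipe reducers over the spring-loaded cone of the fit-up stand, wide end down, so that it sits centred and upright on the taper under its own weight. Lower it on gently and let go as soon as it seats: do not wedge it on by pressing the cone down against its spring. Leave the small reducer and the straight pipe coupling where they stand.

Things in the scene. Friction and masses are not known exactly. Their poses are not given: they have to be found in the camera images.
- reducer: The larger tapered pipe reducer: bare steel sleeve, open both ends, standing wide end down, 90 mm high, 0.25 kg. From below: straight collar of 76 mm outer diameter up to 10 mm, taper up to 50 mm, then a straight neck of 50 mm outer diameter up to 90 mm, the place to grip. Wall 3 mm. Origin: centre of its underside; z up along its axis.
- cone_nose (a point): Top centre of the fixed stand's bare metal cone, 142 mm above the bench. Diameter 20 mm at the top, 36 mm 8 mm lower, 66 mm 54 mm lower, then straight; 86 mm flange 78 mm below the top. The large reducer seats on the taper, underside about 69 mm below the nose. The cone is sprung: carries that weight, sinks when pressed (starts at 4 N, 10 mm at 10 N). Base plate 110 mm square, housing 80 mm wide.
- small_reducer: The smaller tapered pipe reducer, bare steel, 60 mm high, 54 mm outer diameter below and 32 mm at its neck, standing wide end down. To be left alone. Origin: centre of its underside, z up.
- coupling: Straight (not tapered) steel pipe coupling, a plain tube 60 mm in outer diameter and 70 mm high, standing on end. To be left alone. Origin: centre of its underside, z up.
Mind the look-alikes: they are no part of the job. Leave any pink or yellow look-alike of the part that bears cone_nose alone.

How it is judged:
By the outcome, as a careful person would: the job done as asked, in the order asked, and still so for the second after the job is handed in, with the robot touching nothing.
It also fails if it takes over 40 s, if anything falls off the work surface, if the arm or the gripper's body presses on something with over 40 N, if the wrist force passes 120 N, or if a joint passes its speed limit or range.

## Robot

A 6-joint arm with a two-finger parallel gripper is mounted at the origin on the work surface. World frame = base frame: x ahead of the robot, y to its left, z up, the work surface at z = 0. Lengths are in m, angles in degrees, forces in N, time in s.
With the tool pointing down it reaches from about 0.375 to 0.75 m from the base axis. Payload 9 kg.
Tool frame: the origin (TCP) lies where the fingers leave the gripper's body, on its centre line; the fingertips stand 73 mm ahead of it and the grasp point (between the pads) lies 54 mm ahead of it (robot.tip_reach is the distance from the TCP to the fingertips, in m); z points along the fingers, y is the line along which they close (so a half turn about z gives the same grasp; the last joint's range is limited). The gripper opens to 85 mm and grips with 20 to 120 N. Pads are 22 mm wide; open, the fingers measure 114 mm over their backs; the gripper's body (76 mm by 85 mm) begins 54 mm behind the grasp point. The pads swing forward as they close: fully open they stand 13 mm farther back than shut.
Start: joints at [-12.473, 5.964, 5.575, 89.605, 0, 77.527], TCP at [0.6, 0, 0.304] pointing down, gripper open.
Joint ranges: [-171.21, 171.21], [-48.23, 106.86], [-62.78, 66.21], [-105.2, 120.99], [-86.42, 89.51], [-180, 180]. Speed limits (degrees/s): [127.2, 127.2, 147.25, 180, 180, 180].

## Interface

Orientations are given as [roll, pitch, yaw] about the fixed x, y, z axes, in that order (R = Rz(yaw) Ry(pitch) Rx(roll)).
In Python, from plant import robot gives the robot as it stands. Calls block until the motion is done:
- robot.move_pose(position, orientation): joint-space move of the TCP to a pose.
- robot.line_to(position, vel=0.15, rotation=None, guard=None): straight line of the TCP; rotation=None keeps the orientation; vel is the mean speed in m/s. With guard (N) it stops when the force on the tool has changed by that much, and returns True; else False.
- robot.goto_joints(angles): joint-space move.
- robot.set_gripper(opening): finger opening in m; the grip force is fixed at half the most; returns when the fingers have stopped.
- robot.pause(seconds).
- robot.ik(position, orientation): joint angles nearest the present ones, or None.
- robot.observe(): the state.
- robot.grab_frame(name): name is "scene" or "side" or "wrist"; returns the picture (420x560x3 uint8, blue, green, red); there is no depth.
- robot.get_calibration(name): a dict with "vertical_fov" (degrees; the focal length in pixels is half the picture's height over the tangent of half this angle, whatever the lens; pixels are square), "cx", "cy" (the principal point, pixels), "k1" (the pictures are not rectified: a ray, as slopes to the right and down, at radius r is drawn at 1 + k1 r^2 times it, then the intrinsics apply), "rvec" (rotation vector, rad) and "tvec" (3), from world to camera coordinates, as OpenCV has them. Camera axes: x right, y down, z forward; pixel columns grow to the right and rows downward; lengths in m; the calibration is good to about 2 mm. A picture is of the moment at which its call begins: read the wrist's pose just before it. get_calibration takes no time and is no camera call; for the wrist camera it gives the pose at the moment of the call.
A pose or a line that the arm cannot do raises robot.IKError and nothing moves.
- robot.job_done(): hands the job in; it is judged then, once.
The state is a dict: "time": time; "q": joint angles; "qvel": joint speeds; "joint_torque": joint torques, N m; "tool_pos": TCP position; "tcp_rot": TCP orientation; "ft_force": force on the tool from outside, world axes, zero at the start; "torque": the same for the moment, N m; "gripper_width": finger opening in m; "gripper_force": force on a finger pad.
Only numpy, scipy, OpenCV 4.12 (cv2) and the standard library are available. Lean on these libraries where they do the work, as an engineer would, in place of code of your own. Each camera call takes 0.05 s, during which the arm holds its last target. There are 200 camera calls.

## Working session

There is one attempt and no reset: what is moved stays moved. The work goes in short steps, each a Python script; the robot and the scene stay as the last script left them, time stands still between calls to the robot, and variables do not carry over. Pictures are saved under pics/ and viewed, at most 10 in all, crops included, and the job is handed in when it is done.

```bash
mkdir -p pics
cat > h.py <<'E'
import numpy as np, cv2
from plant import robot
def K(c):
    f=210/np.tan(np.radians(c["vertical_fov"])/2); return f
def ray(c,u,v):
    f=K(c); d=np.array([(u-c["cx"])/f,(v-c["cy"])/f]); s=d.copy()
    for _ in range(20): s=d/(1+c["k1"]*(s@s))
    R=cv2.Rodrigues(np.array(c["rvec"],float))[0]; t=np.array(c["tvec"],float).ravel()
    return -R.T@t, R.T@np.array([s[0],s[1],1])
def atz(c,u,v,z):
    o,d=ray(c,u,v); return o+d*(z-o[2])/d[2]
def proj(c,P):
    R=cv2.Rodrigues(np.array(c["rvec"],float))[0]; p=np.atleast_2d(P)@R.T+np.array(c["tvec"],float).ravel()
    s=p[:,:2]/p[:,2:]; s=s*(1+c["k1"]*(s**2).sum(1,keepdims=True)); return s*K(c)+[c["cx"],c["cy"]]
def tri(obs):
    A=np.zeros((3,3));b=np.zeros(3)
    for c,u,v in obs:
        o,d=ray(c,u,v); d/=np.linalg.norm(d); M=np.eye(3)-np.outer(d,d); A+=M;b+=M@o
    return np.linalg.solve(A,b)
E
python3 - <<'E'
from h import *
for n in("scene","side"):
    cv2.imwrite(f"pics/{n}1.png",robot.grab_frame(n)); c=robot.get_calibration(n); print(n,c, ray(c,280,210)[0])
E
```

```text
scene {'vertical_fov': 45.96900933236827, 'cx': 274.020220580844, 'cy': 208.23816100783213, 'k1': -0.04323108733063204, 'rvec': array([ 2.39094623,  0.82388136, -0.24521649]), 'tvec': array([-0.48936832, -0.24109968,  1.49051764])} [ 1.02851487 -0.56121476  1.07072329]
side {'vertical_fov': 46.037265188537454, 'cx': 283.076581105496, 'cy': 210.56720935918045, 'k1': -0.16203422237489667, 'rvec': array([ 0.51576319, -2.60308575,  1.27840105]), 'tvec': array([0.55779528, 0.21538276, 0.82445343])} [0.29503259 0.69444358 0.68407065]
```

View pics/scene1.png

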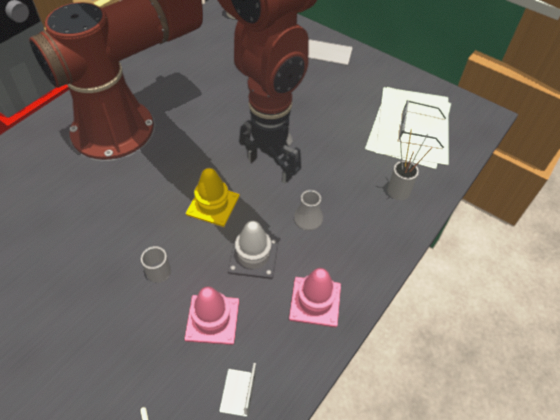

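View pics/side1.png

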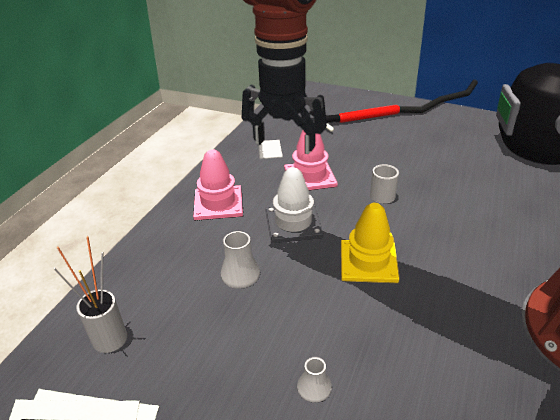

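The scene view shows a reducer at (310,209), the coupling at (155,263), the grey stand at (253,245), and pink and yellow decoys. The side view shows a tall reducer at (238,260), a small one at (314,380), the coupling at (384,184) and the grey stand at (292,205). The tall reducer at side (238,260) looks like the large one, so I'll check that with an enlarged crop and its measured size.

Run:
```python
from h import *
a=cv2.imread("pics/scene1.png")[180:290,210:350]; b=cv2.imread("pics/side1.png")[150:300,180:330]
s=cv2.resize(a,(400,314),interpolation=cv2.INTER_CUBIC); t=cv2.resize(b,(400,400),interpolation=cv2.INTER_CUBIC)
im=np.zeros((400,800,3),np.uint8); im[:314,:400]=s; im[:,400:]=t; cv2.imwrite("pics/crop1.png",im)
S=robot.get_calibration("scene");D=robot.get_calibration("side")
print("large top tri",tri([(S,310.5,198),(D,237.5,239)]), "z90",atz(S,310.5,198,.09),atz(D,237.5,239,.09))
print("nose",tri([(S,252.5,224),(D,292,170)]),atz(S,252.5,224,.142),atz(D,292,170,.142))
print("small top",atz(D,314.5,365,.06)," if90",atz(D,314.5,365,.09))
print("coupling",atz(D,384.5,172,.07),atz(S,154.5,255.5,.07))
```

```text
large top tri [0.65591083 0.09616166 0.0901858 ] z90 [0.65675038 0.0968321  0.09      ] [0.65510031 0.09545094 0.09      ]
nose [ 0.61733933 -0.08137564  0.14379347] [ 0.61606702 -0.0806452   0.142     ] [ 0.61880884 -0.08360688  0.142     ]
small top [0.43455034 0.28080627 0.06      ]  if90 [0.42784352 0.30069043 0.09      ]
coupling [ 0.46236122 -0.25616617  0.07      ] [ 0.46105082 -0.25445493  0.07      ]
```

View pics/crop1.png

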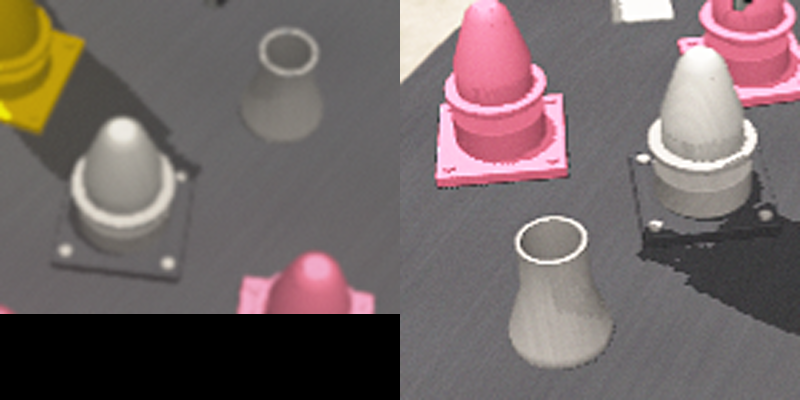

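The tall grey reducer triangulates to z=0.090, which matches the large one. It's at about (0.656, 0.096). The small reducer, at side (314,380), is at (0.435, 0.281). The bare metal stand is at about (0.617, -0.082), and the pink and yellow cones are decoys. Next I'll take wrist views above both targets.

Run:
```python
from h import *
o=robot.observe(); print(o["tcp_rot"],o["time"]); r=o["tcp_rot"]
ims=[]
for n,p,P in(("cone",[.6173,-.082,.30],[.6173,-.082,.142]),("red",[.656,.096,.26],[.656,.096,.09])):
    robot.move_pose(p,r); robot.pause(.3)
    c=robot.get_calibration("wrist"); im=robot.grab_frame("wrist"); np.save(f"c_{n}.npy",c,allow_pickle=True); cv2.imwrite(f"pics/w_{n}.png",im); print(n,proj(c,P),ray(c,280,210)[0])
    ims.append(im)
cv2.imwrite("pics/w_both.png",cv2.resize(np.hstack(ims),(800,300)))
print(robot.observe()["time"],robot.observe()["ft_force"])
```

```text
[-1.79931175e+02 -1.35206889e-02  8.99994660e+01] 0.1
cone [[282.80206416 213.39432696]] [ 0.61783713 -0.01299307  0.36931575]
red [[282.5344178  205.90055971]] [0.65688327 0.16298052 0.32946922]
2.0083 [0.29626628 0.1133324  0.36650933]
```

View pics/w_cone.png

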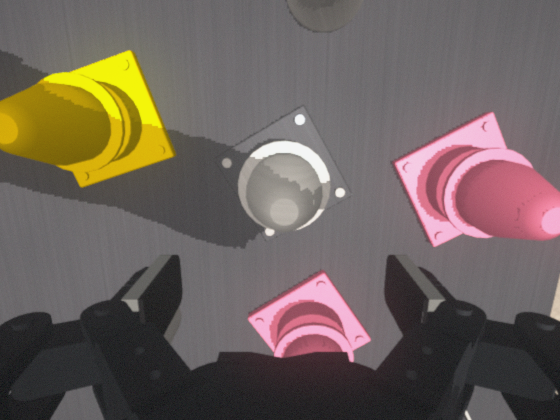

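View pics/w_red.png

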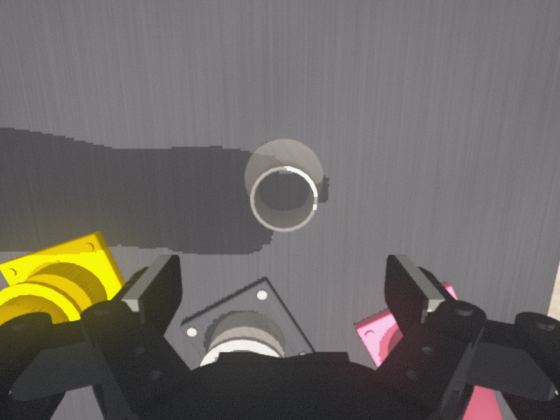

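Wrist views: the cone nose is centred at about (284,211) and the flange at (284,188). The reducer's top rim is centred at about (284.5,198.5).

Run:
```python
from h import *
c=np.load("c_cone.npy",allow_pickle=True).item(); r=np.load("c_red.npy",allow_pickle=True).item()
print("nose",atz(c,284,211,.142),"flange L/R/",atz(c,238,188,.064),atz(c,330,188,.064),"flange c",atz(c,284,187.5,.064))
print("rim",atz(r,284.5,198.5,.09),"dia",atz(r,251,198.5,.09)[0],atz(r,318,198.5,.09)[0])
print("collar widest",atz(r,245,177,.01)[0],atz(r,323.5,177,.01)[0])
print("pink/yel noses",atz(c,551,218,.142),atz(c,6,128,.142))
```

```text
nose [ 0.61813567 -0.08025396  0.142     ] flange L/R/ [ 0.57586918 -0.08129605  0.064     ] [ 0.66053248 -0.08123641  0.064     ] flange c [ 0.61821373 -0.08079513  0.064     ]
rim [0.65744638 0.10159006 0.09      ] dia 0.633059321380725 0.6818234313424645
collar widest 0.6199447608694265 0.6948844431166095
pink/yel noses [ 0.80504655 -0.08519688  0.142     ] [ 0.43598459 -0.02372869  0.142     ]
```

Run:
```python
from h import *
S=robot.get_calibration("scene");D=robot.get_calibration("side")
r=np.load("c_red.npy",allow_pickle=True).item()
th=np.linspace(0,2*np.pi,120)[:,None]
circ=lambda x,y,R,z:np.hstack([x+R*np.cos(th),y+R*np.sin(th),z+0*th])
out=[]
for f,c,roi in(("w_red",r,(235,130,335,245)),("scene1",S,(285,180,335,235)),("side1",D,(210,225,270,295))):
    im=cv2.imread(f"pics/{f}.png"); k=5
    x0,y0,x1,y1=roi; z=cv2.resize(im[y0:y1,x0:x1],None,fx=k,fy=k,interpolation=cv2.INTER_CUBIC)
    for (x,y),col in(((.6574,.1016),(0,255,0)),((.656,.096),(0,0,255))):
        for R,h in((.025,.09),(.038,0.)):
            p=((proj(c,circ(x,y,R,h))-[x0,y0]+.5)*k).astype(np.int32); cv2.polylines(z,[p],True,col,1)
    out.append(cv2.resize(z,(266,int(z.shape[0]*266/z.shape[1]))))
H=max(o.shape[0] for o in out); cv2.imwrite("pics/ov.png",np.hstack([cv2.copyMakeBorder(o,0,H-o.shape[0],0,0,0) for o in out]))
```

```text
(no output)
```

View pics/ov.png

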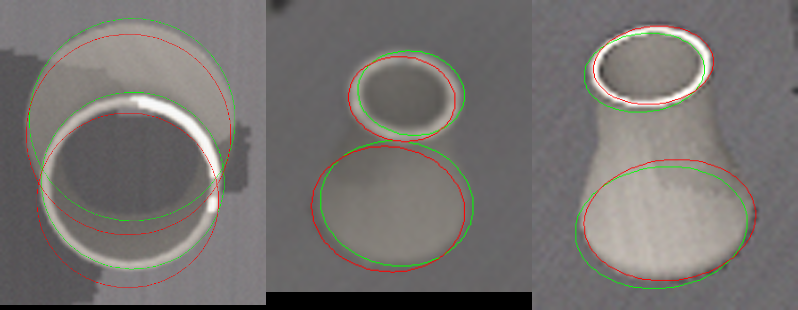

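In the overlay the wrist image fits the green circles and the fixed cameras lie between the two sets, so the readings agree to about 3 mm. I'll grasp at (0.657, 0.100), carry the reducer above the cone, and measure the offset there.

Run:
```python
from h import *
rr=[180,0,90]
robot.move_pose([.657,.100,.22],rr)
print(robot.line_to([.657,.100,.129],vel=.08,guard=8))
robot.set_gripper(0.04); o=robot.observe(); print(o["gripper_width"],o["gripper_force"],o["tool_pos"])
robot.line_to([.657,.100,.30],vel=.12)
robot.line_to([.618,-.0815,.30],vel=.15); robot.pause(.4)
o=robot.observe(); print(o["tool_pos"],o["tcp_rot"],o["ft_force"],o["gripper_width"],o["time"])
S=robot.get_calibration("scene");D=robot.get_calibration("side");W=robot.get_calibration("wrist")
a,b,w=[robot.grab_frame(n) for n in("scene","side","wrist")]
cv2.imwrite("pics/s2.png",a);cv2.imwrite("pics/d2.png",b);cv2.imwrite("pics/w2.png",w);np.save("W2.npy",W,allow_pickle=True)
z=.30-.129
out=[]
th=np.linspace(0,2*np.pi,120)[:,None]
circ=lambda x,y,R,z:np.hstack([x+R*np.cos(th),y+R*np.sin(th),z+0*th])
for im,c in((a,S),(b,D),(w,W)):
    u,v=proj(c,[.618,-.0815,.13])[0]; u,v=int(u),int(v); h=45 if c is not W else 90
    y0,x0=max(0,v-h-10),max(0,u-h); k=266/(2*h)
    cr=cv2.resize(im[y0:y0+2*h,x0:x0+2*h],(266,266),interpolation=cv2.INTER_CUBIC); cl=cr.copy()
    for R,hh,x,y,col in((.038,z,.618,-.0815,(0,255,0)),(.010,.142,.618,-.0805,(0,0,255)),(.043,.064,.618,-.0805,(0,0,255))):
        cv2.polylines(cr,[((proj(c,circ(x,y,R,hh))-[x0,y0]+.5)*k).astype(np.int32)],True,col,1)
    out.append(np.vstack([cl,cr]))
cv2.imwrite("pics/ov2.png",np.hstack(out))
```

```text
False
0.04865360278831899 62.4544843705371 [0.65724663 0.1000011  0.12973426]
[ 0.61806263 -0.08130595  0.29998251] [-1.79999496e+02 -2.46130668e-04  9.00172716e+01] [ 0.39482883  0.28505404 -2.00236745] 0.048862320296445404 7.375
```

View pics/ov2.png

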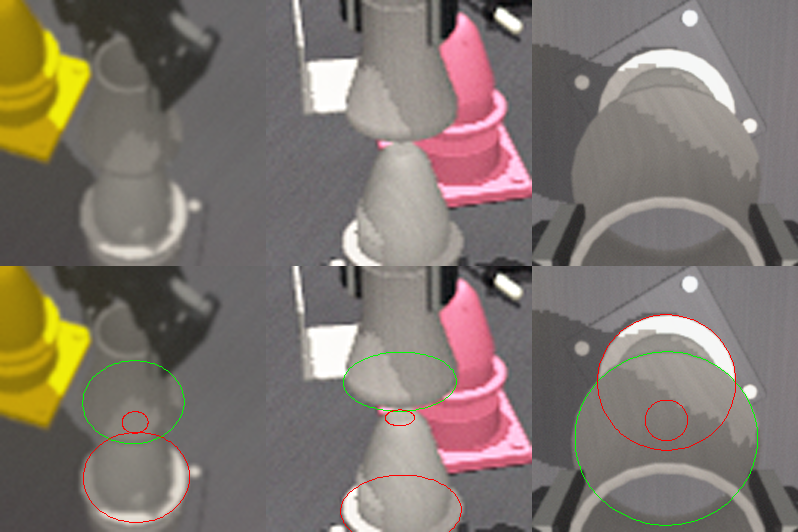

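In the wrist view the flange and the collar both fit their predicted circles: cone (0.618, -0.0805), reducer centred on the TCP to about 1 mm. The side view agrees. I'll lower it slowly with a light guard.

Run:
```python
from h import *
robot.line_to([.618,-.0807,.30],vel=.03)
robot.line_to([.618,-.0807,.222],vel=.05,guard=3); robot.pause(.4)
o=robot.observe(); print(o["tool_pos"],o["ft_force"],o["torque"])
g=robot.line_to([.618,-.0807,.2025],vel=.012,guard=1.2)
o=robot.observe(); print(g,o["tool_pos"],o["ft_force"],o["torque"],o["time"])
robot.pause(.2); o=robot.observe(); print(o["ft_force"],o["torque"])
```

```text
[ 0.6179991  -0.08069001  0.2220066 ] [-0.10087583 -0.2302699  -3.27395226] [ 0.00299676 -0.0255387   0.00100993]
True [ 0.61792959 -0.08090267  0.20311905] [ 2.08695886 -1.28608481  0.58244382] [-0.40229663 -0.59155773 -0.01012158] 11.2583
[ 4.25119232 -1.24188925  1.17751887] [-0.50203317 -1.0723283   0.01576326]
```

Contact came at the expected height (TCP z 0.203), with a small sideways load in +x. I'll back off slightly, ease it over and let go.

Run:
```python
from h import *
robot.line_to([.6185,-.081,.2037],vel=.01); robot.pause(.2); o=robot.observe(); print(o["tool_pos"],o["ft_force"])
robot.set_gripper(.085); robot.pause(.3); o=robot.observe(); print(o["ft_force"],o["gripper_width"])
robot.line_to([.6185,-.081,.32],vel=.08); robot.pause(.3)
o=robot.observe(); print(o["tool_pos"],o["time"])
S=robot.get_calibration("scene");D=robot.get_calibration("side");W=robot.get_calibration("wrist")
out=[];th=np.linspace(0,2*np.pi,120)[:,None]
circ=lambda x,y,R,z:np.hstack([x+R*np.cos(th),y+R*np.sin(th),z+0*th])
for n,c in(("scene",S),("side",D),("wrist",W)):
    im=robot.grab_frame(n); u,v=proj(c,[.618,-.081,.12])[0].astype(int); h=45 if n!="wrist" else 80
    y0,x0=max(0,v-h),max(0,u-h); k=266/(2*h)
    cr=cv2.resize(im[y0:y0+2*h,x0:x0+2*h],(266,266),interpolation=cv2.INTER_CUBIC); cl=cr.copy()
    for R,hh in((.025,.163),(.038,.073),(.043,.064)):
        cv2.polylines(cr,[((proj(c,circ(.618,-.0805,R,hh))-[x0,y0]+.5)*k).astype(np.int32)],True,(0,0,255),1)
    out.append(np.vstack([cl,cr]))
cv2.imwrite("pics/ov3.png",np.hstack(out))
```

```text
[ 0.61826902 -0.08096752  0.20333476] [ 1.02596351 -2.21878763 -2.54802154]
[-0.47940881  0.17321406  0.15358519] 0.08478182264892355
[ 0.61847182 -0.08097049  0.31988962] 14.6583
```

View pics/ov3.png

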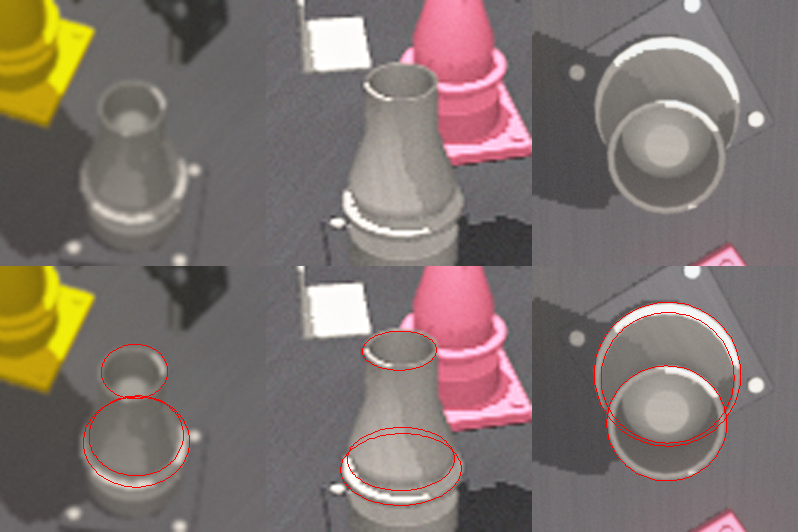

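All three views show the reducer upright and concentric on the grey cone. The top rim and flange match the predicted seated circles to about 1 px, and the gripper is clear. Handing in.

```bash
python3 -c "
from plant import robot
print(robot.job_done())"
```

```text
the job is handed in; nothing more can be done
None
```

The large reducer is seated upright and centred on the grey stand's cone and released, with the gripper clear; the last check was at 14.7 s, I touched nothing else, and the job is handed in (no verdict was returned).

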